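Lift a weighed dipping basket off the spring balance with the lifting fork

TASK

The washed parts have been weighed and must stay clean: without touching their wire basket with the gripper or arm, take it by its bail with the lifting fork, lift it gently up and off the spring balance's hook and stand it upright in the round steel dish. Then lay the fork back down flat on the desk, clear of the basket.

Things in the scene. Friction and masses are not known exactly. Their poses are not given: they have to be found in the camera images.
- bail_top (a point): Top of the bail of the wire basket that hangs on the balance hook (wire centre). The bail is a rigid arch of 4 mm wire along the basket's y axis: straight at y +-9 to +-25 mm, 6 mm below this point; between, a small raised kink sits on the hook; its legs are at y +-33 mm. Axes as the basket's: z up its axis. It hangs at rest, free to swing
- basket_foot (a point): Centre of the underside of the wire basket, 134 mm below bail_top. The basket is 66 mm across and 58 mm high and holds three small metal sleeves fixed in it; 0.14 to 0.26 kg in all
- basket: The wire basket with its bail, loose; origin at basket_foot
- stand: Fixed retort stand; origin on the desk straight below the balance's J hook. Base 14 mm high, x -60 to 150, y +-65 mm; rod at x 120 mm. The 31 mm thick spring balance is clamped at a height that varies. Hook: 4.4 mm wire, open to the stand's -x, tip 17 mm over its lowest point, shank bent in over it 30 mm up; as load is taken it follows up 30 to 57 mm (45 N/m) to a stop, where the balance ends 36 mm above its lowest point
- fork_grip (a point): Middle of the lifting fork's black grip, 15 mm over its underside. Grip: 96 x 22 x 30 mm (x, y, z; z up as it lies), from x -58 to +38 mm. Two round steel tines 5.2 mm thick at y +-18 mm run forward (+x) to x 122 mm; each has a saddle with its lowest centre line 5 mm below this point at x 109 to 116 mm, then an upturned tip whose top is 9 mm above this point. 0.09 kg
- fork: The lifting fork, loose, lying on the desk; origin on its underside below fork_grip, axes as fork_grip
- dish_floor (a point): Centre of the flat floor (4 mm above the desk) of the fixed round steel dish: 126 mm across outside, 116 mm at the floor inside, rim 24 mm above the desk
Mind the look-alikes: they are no part of the job. Of the things that look like the fork, the larger one is meant.

How it is judged:
By the outcome, as a careful person would: the job done as asked, in the order asked, and still so for the second after the job is handed in, with the robot touching nothing.
It also fails if it takes over 70 s, if anything falls off the work surface, if the arm or the gripper's body presses on something with over 40 N, if the wrist force passes 120 N, or if a joint passes its speed limit or range.

ROBOT

A 7-joint arm with a two-finger parallel gripper is mounted at the origin on a cart in front of the work surface, level with it; the furniture and walls round the work are solid. World frame = base frame: x ahead of the robot, y to its left, z up, the work surface at z = 0. Lengths are in m, angles in rad, forces in N, time in s.
With the tool pointing down it reaches from about 0.425 to 0.925 m from the base axis. Payload 6.8 kg.
Tool frame: the origin (TCP) lies on the front face of the gripper's body, between the roots of the fingers; the fingertips stand 73 mm ahead of it and the grasp point (between the pads) lies 54 mm ahead of it; z points along the fingers, y is the direction in which the jaws open and shut (so a half turn about z gives the same grasp; the last joint's range is limited). The gripper opens to 85 mm and grips with 20 to 120 N. Pads are 22 mm wide; open, the fingers measure 114 mm over their backs; the gripper's body (76 mm by 85 mm) begins 54 mm behind the grasp point. The pads swing forward as they close: fully open they stand 13 mm farther back than shut.
Start: joints at [-1.348, 0.477, 0.022, 1.555, -0.011, 1.109, -0.083], TCP at [0.219, 0.638, 0.304] pointing down, gripper open.
Joint ranges: [-2.96, 2.96], [-0.34, 2.1], [-1.41, 1.46], [0.24, 2.44], [-1.37, 4.51], [0.17, 1.92], [-2.96, 2.96]. Speed limits (rad/s): [2.39, 2.39, 3.14, 3.14, 3.14, 3.14, 3.14].

INTERFACE

Orientations are given as a rotation vector (axis times angle).
In Python, from bench import * gives the robot as it stands.
- The arm moves only by the tool jog_arm, never from a script. Its argument "plan" is a list of rows, each a list of 2 entries, a list of its own where there are three numbers: the shift along the world's x, y, z in cm, then the turn about the world's z in rad. In form: [[[tx, ty, tz], twist], ...]. A call has 1 to 12 rows; each row shifts and turns the commanded pose from where the row before left it; what a row does not reach is not made up. A row lasts 1/10 s, in which the tool goes at most 50 mm and 8.59 degrees, less where a joint would pass 70% of its speed; a pose out of reach is approached as far as the arm can. A call is refused whole if a number of a shift passes 5 or a number of a turn 0.15, either way. A call with a gripper value outside its range is refused whole. "hand" is the finger opening in cm, from 0 to 8.54, set as the call begins (left out, the last holds). The fingers move at their own pace and stop on an object; "grip_force" is the grip in N (left out, the last holds). Time passes only in rows, so rows that do not move let the fingers close. It gives the time, the measured TCP pose, the force and the opening at its end, in the units of the state.
- get_obs(): the state, without advancing time (a new reading comes with each control period).
- grab_frame(name): name is "side" or "top" or "wrist"; returns the picture (480x640x3 uint8, red, green, blue); there is no depth.
- get_calibration(name): a dict with "intrinsics" (3x3 intrinsics, pixels), "k1" (the pictures are not rectified: a ray, as slopes to the right and down, at radius r is drawn at 1 + k1 r^2 times it, then the intrinsics apply), "xyz" and "orientation" of the camera in the world. Camera axes: x right, y down, z forward; pixel columns grow to the right and rows downward; lengths in m; the calibration is good to about 2 mm. A picture is of the moment at which its call begins: read the wrist's pose just before it. get_calibration takes no time and is no camera call; for the wrist camera it gives the pose at the moment of the call.
- hand_in(): hands the job in, once; it reports no verdict.
The state is a dict: "clock": time; "joints": joint angles; "qvel": joint speeds; "tau": joint torques, N m; "tcp_pos": TCP position; "orientation": TCP orientation; "contact_force": force on the tool from outside, world axes, zero at the start; "moment": the same for the moment, N m; "grip_width": finger opening in m.
Only numpy, scipy, OpenCV 4.12 (cv2) and the standard library are available. Lean on these libraries where they do the work, as an engineer would, in place of code of your own. Each camera call takes 0.05 s, during which the arm holds its last target. There are 200 camera calls.

## Working session

There is one attempt and no reset: what is moved stays moved. The work goes in short steps, Python scripts to look and compute and a tool call to move; the robot and the scene stay as the last step left them, time stands still between calls to the robot, and variables do not carry over. Pictures are saved under pics/ and viewed, about 8 in all and at most 12, crops included, and the job is handed in when it is done.

Besides the shell and the picture viewer there is one more tool, called by a JSON object that holds its "api" and its "payload", one argument or row to a line. jog_arm: Moves the arm, as the interface text tells. Its arguments: {"type":"object","properties":{"plan":{"type":"array","items":{"type":"array"}},"hand":{"type":"number"},"grip_force":{"type":"number"}},"required":["plan"]}

```bash
mkdir -p pics; ls
cat > h.py <<'E'
from bench import *
import numpy as np, cv2
from scipy.spatial.transform import Rotation as R
def ray(c,u,v):
    K=np.array(c["intrinsics"]);p=np.array([(u-K[0,2])/K[0,0],(v-K[1,2])/K[1,1]])
    q=p.copy()
    for _ in range(30): q=p/(1+c["k1"]*(q@q))
    o=np.array(c["orientation"],float)
    M=o if o.shape==(3,3) else R.from_rotvec(o).as_matrix()
    d=M@np.array([q[0],q[1],1]);return np.array(c["xyz"],float),d/np.linalg.norm(d)
def onz(c,u,v,z):
    o,d=ray(c,u,v);return o+d*(z-o[2])/d[2]
def tri(c1,p1,c2,p2):
    a,d=ray(c1,*p1);b,e=ray(c2,*p2)
    s=np.linalg.lstsq(np.stack([d,-e],1),b-a,rcond=None)[0]
    x,y=a+s[0]*d,b+s[1]*e;return (x+y)/2,np.linalg.norm(x-y)
def proj(c,P):
    o=np.array(c["orientation"],float);M=o if o.shape==(3,3) else R.from_rotvec(o).as_matrix()
    p=M.T@(np.array(P)-np.array(c["xyz"]));q=p[:2]/p[2];q=q*(1+c["k1"]*(q@q));K=np.array(c["intrinsics"])
    return K[0,0]*q[0]+K[0,2],K[1,1]*q[1]+K[1,2]
def save(n,im): cv2.imwrite("pics/"+n,im[:,:,::-1])
E
python3 - <<'E'
from h import *
for n in("side","top"):
    c=get_calibration(n);print(n,c);f=grab_frame(n);np.save(n+".npy",f);save(n+"0.png",f)
f=grab_frame("wrist");save("wrist0.png",f);print(get_obs())
E
```

```text
pics
side {'intrinsics': array([[548.23017279,   0.        , 311.98661261],
       [  0.        , 548.23017279, 244.71362771],
       [  0.        ,   0.        ,   1.        ]]), 'k1': -0.1097822470726179, 'xyz': array([-0.62812974, -0.05673569,  1.04743108]), 'orientation': array([-1.85948334,  1.41010917, -0.70650184])}
top {'intrinsics': array([[450.6870205 ,   0.        , 314.07531685],
       [  0.        , 450.6870205 , 230.13836213],
       [  0.        ,   0.        ,   1.        ]]), 'k1': -0.10183876714014954, 'xyz': array([0.27940655, 0.10743746, 1.38269578]), 'orientation': array([-2.06062231,  2.11362224, -0.07297236])}
{'clock': 0.15, 'joints': array([-1.34810214,  0.47763152,  0.02233638,  1.55620657, -0.01152043,
        1.10927978, -0.08307405]), 'qvel': array([ 0.00056561, -0.0021576 , -0.00146502, -0.00293842,  0.00019434,
        0.0016639 ,  0.00083134]), 'tau': array([ 2.59082575e-03, -5.96922719e+01,  1.61004290e+00, -2.81489557e+01,
        1.26262449e-02,  6.53536466e-03,  1.43528479e-05]), 'tcp_pos': array([0.21911204, 0.63808254, 0.303142  ]), 'orientation': array([-5.17150579e-01, -3.09857647e+00,  2.18167514e-03]), 'contact_force': array([0.6623168 , 0.76381965, 0.31399923]), 'moment': array([ 0.00342118, -0.00492772,  0.0278752 ]), 'grip_width': 0.08523532970804636}
```

View pics/side0.png

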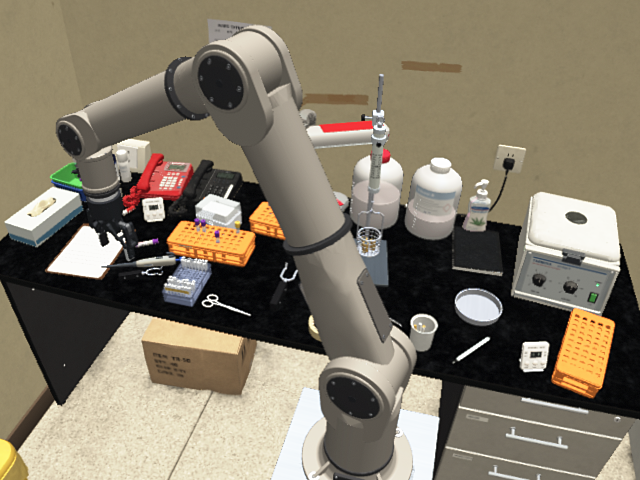

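View pics/top0.png

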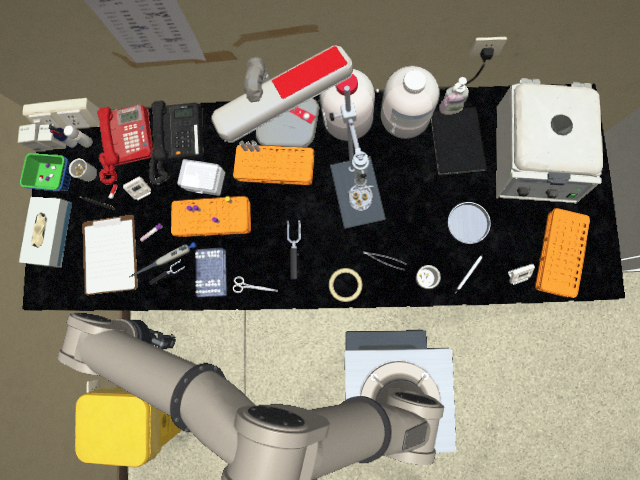

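The top view shows the fork candidates: the larger at (293,250) and a smaller look-alike at (168,270). The basket is at (362,197), on the stand base at (357,193). The dish is at (469,222); the ring (345,284) and beaker (428,277) aren't it. Next is one composite close crop.

Run:
```python
from h import *
t=np.load("top.npy");s=np.load("side.npy");ct=get_calibration("top");cs=get_calibration("side")
for n,p in dict(dish=(469,222),forktip=(293,222),forkend=(294,278),basket=(362,197)).items(): print(n,onz(ct,*p,0.0))
def crop(im,x,y,w,h,k): return cv2.resize(im[y:y+h,x:x+w],None,fx=k,fy=k,interpolation=cv2.INTER_CUBIC)
o=np.zeros((600,800,3),np.uint8)
A=[crop(t,140,215,160,75,2.5) , crop(t,325,140,70,95,4), crop(s,335,180,70,120,5-1),crop(s,262,250,60,60,3)]
o[0:187,0:400]=A[0]; o[0:380,400:680]=A[1]; o[190:190+410,0:280]=A[2][:410]; o[400:580,400:580]=A[3]
save("crop1.png",o)
```

```text
dish [ 0.52607668 -0.23514787  0.        ]
forktip [0.54524108 0.30894554 0.        ]
forkend [0.36909423 0.30749556 0.        ]
basket [0.6172739  0.08977732 0.        ]Traceback (most recent call last):
  File "<stdin>", line 7, in <module>
ValueError: could not broadcast input array from shape (188,400,3) into shape (187,400,3)
```

Run:
```python
from h import *
t=np.load("top.npy");s=np.load("side.npy")
def crop(im,x,y,w,h,k): return cv2.resize(im[y:y+h,x:x+w],None,fx=k,fy=k,interpolation=cv2.INTER_CUBIC)
o=np.zeros((600,800,3),np.uint8)
A=[crop(t,150,215,50,76,3) ,crop(t,270,215,50,76,4), crop(t,325,140,70,95,4), crop(s,340,190,60,100,6)]
def put(a,x,y): o[y:y+a.shape[0],x:x+a.shape[1]]=a[:600-y,:800-x]
put(A[0],0,0);put(A[1],0,290);put(A[2],205,0);put(A[3][:,:315],485,0)
save("crop1.png",o)
```

```text
(no output)
```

View pics/crop1.png

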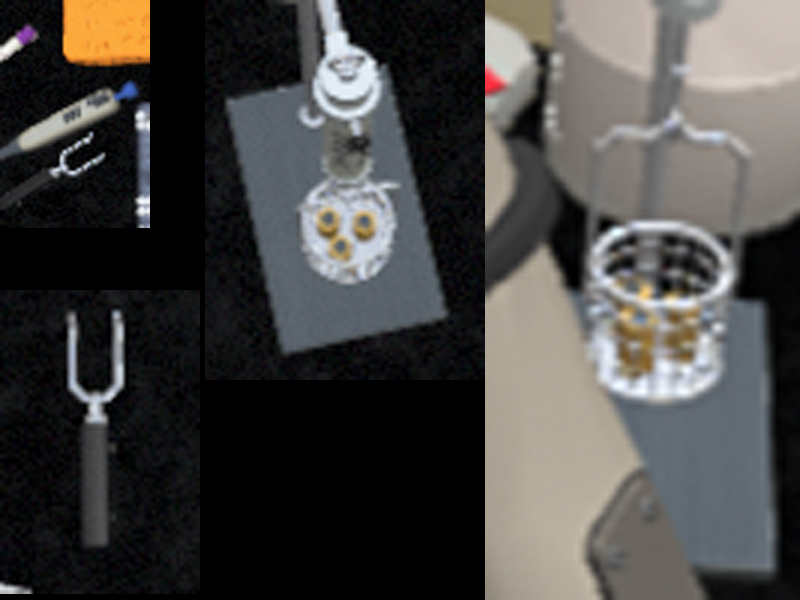

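Run:
```python
from h import *
ct=get_calibration("top");cs=get_calibration("side");t=np.load("top.npy")
C=[onz(ct,*p,.014)[:2] for p in [(330.75,165),(370.75,156.25),(385.25,219.5),(344.5,228)]]
C=np.array(C);print(C,np.linalg.norm(C-np.roll(C,-1,0),axis=1))
ax=(C[0]+C[1]-C[2]-C[3])/2;ax/=np.linalg.norm(ax);m=C.mean(0);org=m-ax*.045
print("yaw",np.arctan2(ax[1],ax[0]),"org",org)
# bail: side rays nearest vertical line at org
for nm,p in dict(kink=(371.5,210),L=(358.8,214.2),Rr=(383.8,215)).items():
    o,d=ray(cs,*p); k=((org-o[:2])@ax)/(d[:2]@ax); print(nm,o+k*d)   # intersect with plane x_stand=0
print("bailR top/side",tri(ct,(372.5,186.25),cs,(383.8,215)))
# dish : bluish grey; fork grip & tines
hsv=cv2.cvtColor(t,cv2.COLOR_RGB2HSV)
m=(t[190:260,435:505].max(2)>70).astype(np.uint8);cs_,_=cv2.findContours(m,0,2);c=max(cs_,key=cv2.contourArea);e=cv2.fitEllipse(c);print("dish",e)
u,v=e[0][0]+435,e[0][1]+190;print(onz(ct,u,v,.024),onz(ct,u-e[1][0]/2,v,.024)-onz(ct,u+e[1][0]/2,v,.024))
g=t[215:291,270:320];m=(g.max(2)>42).astype(np.uint8)
n,l,st,ce=cv2.connectedComponentsWithStats(m);print(st[1:][st[1:,4]>20])
k=1+np.argmax(st[1:,4]);
for r in range(0,76,3):
    x=np.where(l[r]==k)[0]
    if len(x):print(r+215,x.min()+270,x.max()+270,end=' | ')
```

```text
[[0.72204318 0.18463825]
 [0.74497364 0.05752809]
 [0.54019556 0.02143796]
 [0.51803513 0.1470593 ]] [0.12916191 0.20793403 0.12756098 0.20744026]
yaw 0.1783004582399703 org [0.58702528 0.09468482]
kink [0.58688505 0.09546299 0.22275862]
L [0.58104562 0.12786567 0.20653867]
Rr [0.59294914 0.06181366 0.20912635]
bailR top/side (array([0.59509728, 0.06270675, 0.20752927]), np.float64(0.0013685956663618529))
dish ((33.71397399902344, 32.3424072265625), (40.982505798339844, 42.86104202270508), 119.76949310302734)
[ 0.52077716 -0.22826565  0.024     ] [0.00422967 0.12290511 0.        ]
[[ 16   5  15  59 359]]
221 286 300 | 224 287 300 | 227 287 300 | 230 287 300 | 233 287 300 | 236 287 300 | 239 287 300 | 242 289 297 | 245 292 295 | 248 291 296 | 251 291 296 | 254 291 298 | 257 291 296 | 260 291 296 | 263 291 296 | 266 291 296 | 269 291 296 | 272 291 296 | 275 291 296 | 278 291 296 |
```

Run:
```python
from h import *
ct=get_calibration("top")
a=onz(ct,293.5,279.5,.015)[:2];b=onz(ct,293.5,220.5,.02)[:2];g=onz(ct,293.5,247,.03)[:2];e=onz(ct,293.5,279.5,.015)[:2]
d=(b-a);L=np.linalg.norm(d);d/=L;print(a,b,L,"yaw",np.arctan2(d[1],d[0]),"grip fwd end->",(g-a)@d, "gripmid", (a+.058*d+b-.122*d)/2)
o=get_obs();T=R.from_rotvec(o["orientation"]).as_matrix();print(T)
```

```text
[0.36357861 0.30691561] [0.54608431 0.304419  ] 0.18252278506313638 yaw -0.013678772924709313 grip fwd end-> 0.09815496662804017 gripmid [0.42283445 0.30610501]
[[-9.45798982e-01  3.24752429e-01 -3.82315009e-04]
 [ 3.24752646e-01  9.45798029e-01 -1.34437015e-03]
 [-7.49946920e-05 -1.39566173e-03 -9.99999023e-01]]
```

{"api": "jog_arm", "payload": {
  "plan": [
    [[2.5,-4.1,-0.6],0.04],
    [[2.5,-4.1,-0.6],0.04],
    [[2.5,-4.1,-0.6],0.04],
    [[2.5,-4.1,-0.6],0.04],
    [[2.6,-4.2,-0.6],0.04],
    [[2.6,-4.2,-0.6],0.04],
    [[2.6,-4.2,-0.7],0.04],
    [[2.6,-4.2,-0.7],0.037],
    [[0,0,0],0],
    [[0,0,0],0]
  ],
  "hand": 6
}}

```text
clock: 1.15
tcp_pos: [0.4238, 0.3052, 0.2537]
orientation: [-0.027, -3.141, 0.001]
contact_force: [0.2, 0.3, 0.1]
grip_width: 0.0598
```

Run:
```python
from h import *
o=get_obs();c=get_calibration("wrist");f=grab_frame("wrist");np.save("w1.npy",f);save("w1.png",f)
print(o["tcp_pos"],R.from_rotvec(o["orientation"]).as_matrix()[:,1],o["contact_force"]);print(c)
for P in [(.423,.306,.03),(.545,.304,.02)]:print(proj(c,P))
```

```text
[0.42379259 0.30516715 0.25369488] [ 1.74014450e-02  9.99848504e-01 -3.99480890e-04] [0.15191799 0.26274879 0.08774021]
{'intrinsics': array([[363.51406374,   0.        , 319.65006506],
       [  0.        , 363.51406374, 232.66464828],
       [  0.        ,   0.        ,   1.        ]]), 'k1': 0.017050163378118186, 'xyz': array([0.34506195, 0.30636141, 0.32287807]), 'orientation': array([2.06764279, 2.03507069, 0.31942883])}
(np.float64(321.0685880085212), np.float64(213.6244469145981))
(np.float64(320.8445153932026), np.float64(333.83082359239324))
```

View pics/w1.png

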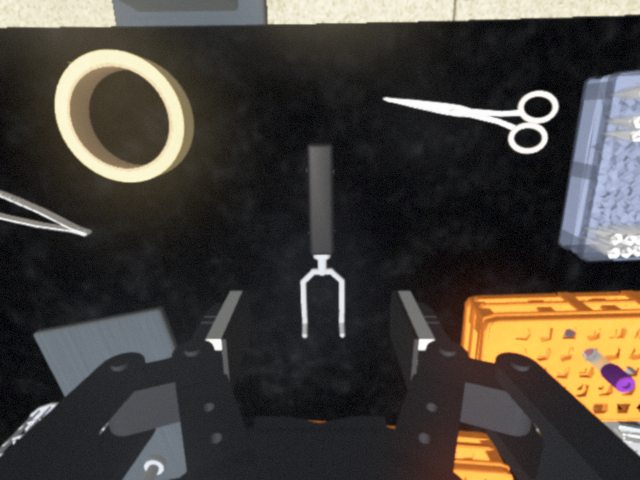

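The wrist view shows the large fork's grip from (320,146) to (322,254), with tines to (304,338) and (343,337). It matches the projected position, and the jaws straddle clear floor.

Run:
```python
from h import *
c=get_calibration("wrist")
for p,z in [((320,146),.03),((308.5,147),.03),((332,147),.03),((322,254),.03),((304.5,337),.022),((343,336),.022)]: print(onz(c,*p,z))
```

```text
[0.36737934 0.30761235 0.03      ]
[0.36802919 0.29855786 0.03      ]
[0.36826893 0.31704049 0.03      ]
[0.4583315 0.3081866 0.03     ]
[0.54634756 0.29050221 0.022     ]
[0.54571117 0.32736484 0.022     ]
```

{"api": "jog_arm", "payload": {
  "plan": [
    [[0,0.3,-3],0.017],
    [[0,0,-4],0],
    [[0,0,-4],0],
    [[0,0,-3],0],
    [[0,0,-2],0],
    [[0,0,-1],0],
    [[0,0,-0.5],0],
    [[0,0,0],0],
    [[0,0,0],0]
  ]
}}

```text
clock: 2.1
tcp_pos: [0.4236, 0.3102, 0.0798]
orientation: [-0.006, 3.14, 0.002]
contact_force: [-0.2, -0.4, -0.1]
grip_width: 0.0602
```

{"api": "jog_arm", "payload": {
  "plan": [
    [[0,0,0],0],
    [[0,0,0],0],
    [[0,0,0],0],
    [[0,0,0],0],
    [[0,0,0],0],
    [[0,0,0],0],
    [[0,0,0],0],
    [[0,0,0],0]
  ],
  "hand": 1,
  "grip_force": 90
}}

```text
clock: 2.9
tcp_pos: [0.4236, 0.3096, 0.0798]
orientation: [-0.005, 3.141, 0.001]
contact_force: [-1.0, -1.1, 7.4]
grip_width: 0.0205
```

{"api": "jog_arm", "payload": {
  "plan": [
    [[0,0,1],0],
    [[0,0,2],0],
    [[0,0,3],0],
    [[0,0,4],0.02],
    [[0,0,4],0.03],
    [[0,0,3],0.03],
    [[0,0,1],0.03],
    [[0,0,0],0.03],
    [[0,-1,0],0.03],
    [[0,-2,0],0],
    [[0,-3,0],0]
  ]
}}

```text
clock: 4.0
tcp_pos: [0.4221, 0.2495, 0.2569]
orientation: [0.277, -3.127, 0.002]
contact_force: [0.1, -0.0, -1.1]
grip_width: 0.0201
```

{"api": "jog_arm", "payload": {
  "plan": [
    [[0.2,-4,0],0],
    [[0.2,-4,0],0],
    [[0.2,-3,0],0],
    [[0.2,-3,0],0],
    [[0.2,-2,0],0],
    [[0.2,-1,0],0],
    [[0,0,0],0],
    [[0,0,0],0],
    [[0,0,0],0],
    [[0,0,0],0]
  ]
}}

```text
clock: 5.0
tcp_pos: [0.4351, 0.0805, 0.2588]
orientation: [0.275, -3.129, -0.0]
contact_force: [-0.1, -0.5, -0.2]
grip_width: 0.0203
```

```bash
cat > view3.py <<'E'
from h import *
import sys
n=sys.argv[1]
o=get_obs();cw=get_calibration("wrist");w=grab_frame("wrist");s=grab_frame("side");t=grab_frame("top")
np.savez(n,w=w,s=s,t=t)
T=R.from_rotvec(o["orientation"]).as_matrix();P=o["tcp_pos"];print(P,T[:,1],o["contact_force"],o["moment"],cw)
x=np.array([T[1,1],-T[0,1]]);x=x/np.linalg.norm(x);tip=P+np.array([*(x*.112),-.065])
print("saddle est",tip,"yaw",np.arctan2(x[1],x[0]))
def crop(im,P,w,h,k,c):
    u,v=[int(q) for q in proj(c,P)];u0,v0=max(0,min(640-w,u-w//2)),max(0,min(480-h,v-h//2));print("crop",u0,v0,k)
    return cv2.resize(im[v0:v0+h,u0:u0+w],(w*k,h*k),interpolation=cv2.INTER_CUBIC)
B=(.585,.09,.2)
a=crop(s,B,66,66,6,get_calibration("side"));b=crop(t,B,66,66,6,get_calibration("top"))
out=np.zeros((600,800,3),np.uint8);out[:396,:396]=a;out[:396,400:796]=b
q=cv2.resize(w[300:480,:],(711,200));out[400:,:711]=q
save(n+".png",out)
E
python3 view3.py a1
```

```text
[0.43512511 0.08049124 0.25875953] [-1.74249247e-01  9.84701565e-01  1.65317799e-04] [-0.06624847 -0.50974488 -0.20059844] [-0.01409565  0.00351057  0.02490451] {'intrinsics': array([[363.51406374,   0.        , 319.65006506],
       [  0.        , 363.51406374, 232.66464828],
       [  0.        ,   0.        ,   1.        ]]), 'k1': 0.017050163378118186, 'xyz': array([0.35759869, 0.06653184, 0.32791583]), 'orientation': array([1.87457304, 2.23872848, 0.35223873])}
saddle est [0.54541169 0.10000715 0.19375953] yaw 0.17514330275812967
crop 339 184 6
crop 329 157 6
```

View pics/a1.png

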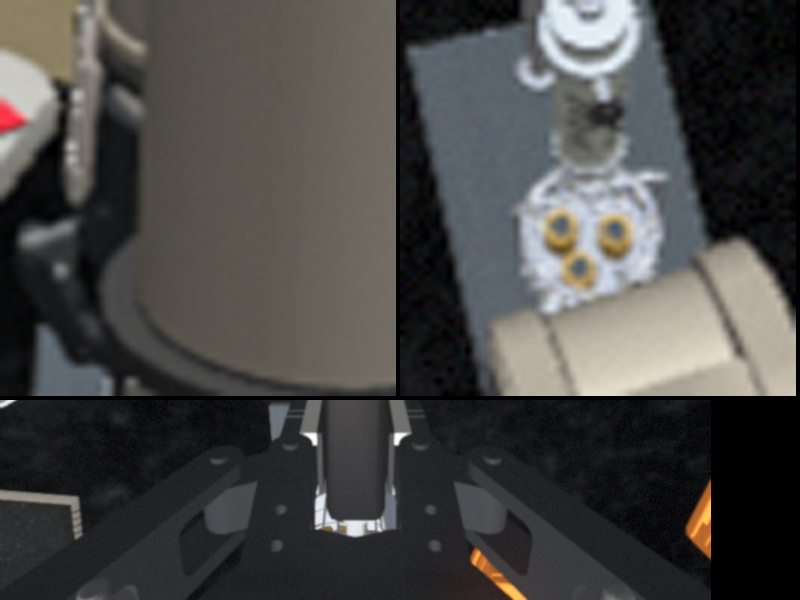

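{"api": "jog_arm", "payload": {
  "plan": [
    [[0.1,-0.6,0],0.003],
    [[0.1,-0.6,0],0],
    [[0,0,0],0],
    [[0.49,0.09,0],0],
    [[0.49,0.09,0],0],
    [[0.49,0.09,0],0],
    [[0.49,0.09,0],0],
    [[0.49,0.09,0],0],
    [[0.49,0.09,0],0],
    [[0.49,0.09,0],0],
    [[0.49,0.09,0],0],
    [[0,0,0],0]
  ]
}}

```text
clock: 6.35
tcp_pos: [0.4771, 0.0748, 0.2589]
orientation: [-0.276, 3.129, 0.0]
contact_force: [0.5, 0.5, -0.8]
grip_width: 0.0203
```

```bash
python3 view3.py a2
python3 - <<'E'
from h import *
c=get_calibration("side");cw=get_calibration("wrist");print(get_obs()["joints"].round(2))
print(proj(c,(.587,.0953,.2228)),proj(cw,(.587,.0953,.2228)))
E
```

```text
[0.47713249 0.07479549 0.25892767] [-1.75269255e-01  9.84520537e-01 -3.09828067e-05] [ 0.49482966  0.48217778 -0.76748605] [-0.01534471  0.01388195 -0.05785073] {'intrinsics': array([[363.51406374,   0.        , 319.65006506],
       [  0.        , 363.51406374, 232.66464828],
       [  0.        ,   0.        ,   1.        ]]), 'k1': 0.017050163378118186, 'xyz': array([0.3995576 , 0.06076735, 0.32803738]), 'orientation': array([1.87304246, 2.23934078, 0.35288116])}
saddle est [0.58739879 0.09442564 0.19392767] yaw 0.17617924984318759
crop 339 184 6
crop 329 157 6
[-0.44  0.21  0.18  2.06 -0.05  0.87  1.51]
(np.float64(371.568822779941), np.float64(209.97385290732345)) (np.float64(322.09140643166063), np.float64(580.6797184359866))
```

View pics/a2.png

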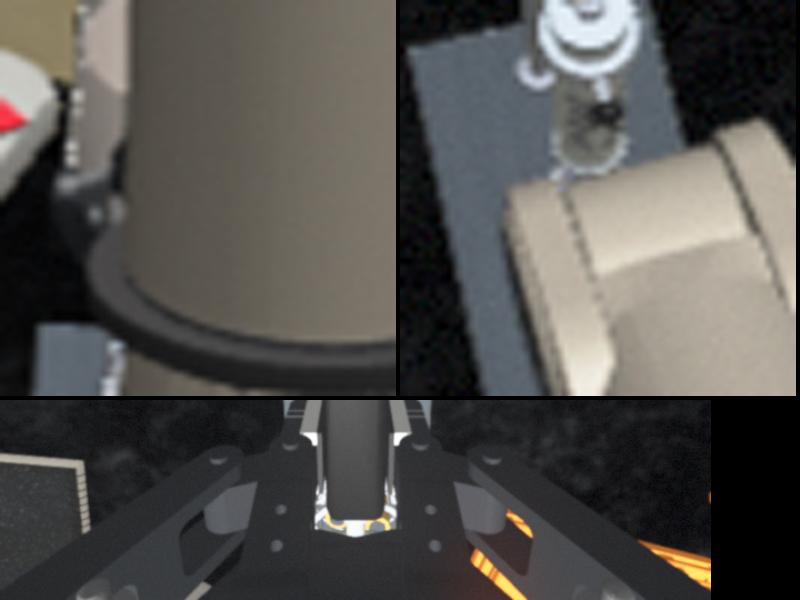

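{"api": "jog_arm", "payload": {
  "plan": [
    [[0,0,0.3],0],
    [[0,0,0.4],0],
    [[0,0,0.4],0],
    [[0,0,0.3],0],
    [[0,0,0.2],0],
    [[0,0,0.2],0],
    [[0,0,0],0],
    [[0,0,0],0]
  ]
}}

```text
clock: 7.3
tcp_pos: [0.4765, 0.0747, 0.2769]
orientation: [-0.276, 3.129, 0.0]
contact_force: [1.0, 0.0, -2.3]
grip_width: 0.02
```

{"api": "jog_arm", "payload": {
  "plan": [
    [[0,0,0.1],0],
    [[0,0,0.1],0],
    [[0,0,0.1],0],
    [[0,0,0.1],0],
    [[0,0,0.1],0],
    [[0,0,0.1],0],
    [[0,0,0.1],0],
    [[0,0,0.1],0],
    [[0,0,0.1],0],
    [[0,0,0.1],0],
    [[0,0,0],0]
  ]
}}

```text
clock: 8.4
tcp_pos: [0.4765, 0.0746, 0.287]
orientation: [-0.276, 3.129, 0.0]
contact_force: [0.9, -0.1, -1.8]
grip_width: 0.02
```

{"api": "jog_arm", "payload": {
  "plan": [
    [[0,0,0.1],0],
    [[0,0,0.1],0],
    [[0,0,0.1],0],
    [[0,0,0.1],0],
    [[0,0,0.1],0],
    [[0,0,0.1],0],
    [[0,0,0.1],0],
    [[0,0,0.1],0],
    [[0,0,0.1],0],
    [[0,0,0.1],0],
    [[0,0,0],0]
  ]
}}

```text
clock: 9.5
tcp_pos: [0.4765, 0.0746, 0.2971]
orientation: [-0.276, 3.129, 0.0]
contact_force: [0.6, -0.3, -1.8]
grip_width: 0.0204
```

```bash
cat > st.py <<'E'
from h import *
F=[];M=[]
for i in range(8): grab_frame("wrist");o=get_obs();F.append(o["contact_force"]);M.append(o["moment"])
print(o["tcp_pos"],np.mean(F,0),np.std(F,0),np.mean(M,0),o["clock"],o["grip_width"])
E
python3 st.py
```

```text
[0.47641405 0.07459178 0.29685747] [ 0.65519983  0.15941627 -1.86444052] [0.57956417 0.39681739 0.5511443 ] [ 0.00741183 -0.04654979 -0.001034  ] 9.9 0.02037689440272599
```

Run:
```python
from h import *
f=grab_frame("wrist");np.save("wl1.npy",f)
b=np.load("a2.npz")["w"]
print(np.abs(f[380:425,280:360].astype(int)-b[380:425,280:360]).mean())
F=[];M=[]
for i in range(8): grab_frame("wrist");o=get_obs();F.append(o["contact_force"]);M.append(o["moment"])
print(np.mean(F,0),np.mean(M,0),np.std(M,0))
```

```text
32.814166666666665
[ 0.48439786 -0.31418651 -1.50373535] [-0.00270747 -0.04319404 -0.00361404] [0.02803445 0.02660853 0.03461762]
```

{"api": "jog_arm", "payload": {
  "plan": [
    [[0,0,0.1],0],
    [[0,0,0.15],0],
    [[0,0,0.15],0],
    [[0,0,0.15],0],
    [[0,0,0.15],0],
    [[0,0,0.15],0],
    [[0,0,0.15],0],
    [[0,0,0.1],0],
    [[0,0,0],0]
  ]
}}

```text
clock: 11.25
tcp_pos: [0.4764, 0.0746, 0.308]
orientation: [0.276, -3.129, -0.0]
contact_force: [0.2, -0.3, -2.0]
grip_width: 0.0205
```

Run:
```python
from h import *
f=grab_frame("wrist");np.save("wl2.npy",f)
b=np.load("wl1.npy");a=np.load("a2.npz")["w"]
print(np.abs(f[380:425,280:360].astype(int)-b[380:425,280:360]).mean())
F=[];M=[]
for i in range(12): grab_frame("wrist");o=get_obs();F.append(o["contact_force"]);M.append(o["moment"])
print(o["tcp_pos"],np.mean(F,0),np.mean(M,0),np.std(M,0),o["clock"])
k=lambda w:cv2.resize(w[370:430,270:370],(400,240),interpolation=cv2.INTER_CUBIC)
o=np.zeros((600,800,3),np.uint8);o[:240,:400]=k(a);o[:240,400:]=k(b);o[240:480,:400]=k(f);s=grab_frame("side");np.save("sl2.npy",s);o[240:480,400:720]=cv2.resize(s[180:300,330:490],(320,240))
save("l2.png",o)
```

```text
17.404814814814817
[0.47644309 0.0745952  0.30790067] [ 5.81822427e-02  1.86671834e-03 -1.87020267e+00] [-0.02244503  0.06942209  0.00171297] [0.03423031 0.03176752 0.02354727] 11.9
```

View pics/l2.png

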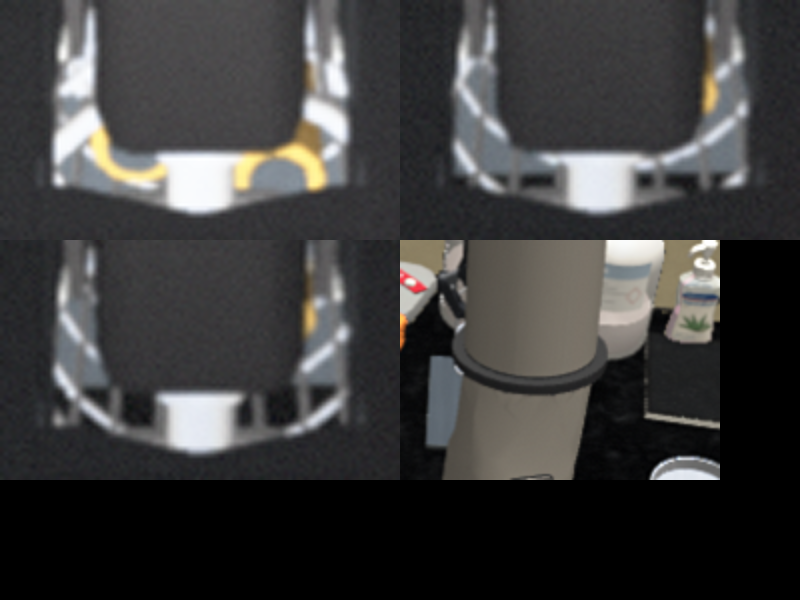

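Run:
```python
from h import *
o=get_obs();c=get_calibration("wrist");T=R.from_rotvec(o["orientation"]).as_matrix();P=o["tcp_pos"]
y=T[:,1];y=y/np.linalg.norm(y);x=np.cross(y,[0,0,1]);z=np.array([0,0,1.])
for name,bx,bz in [("saddle",.1125,-.0004),("tip",.119,.011)]:
  for rn,rz,rr in [("rim",-.070,.032),("mid",-.1,.032),("base",-.126,.032)]:
    r=[]
    for a in np.radians([180-50,180-30,180,180+30,180+50]):
        u,v=proj(c,P+x*(bx+rr*np.cos(a))+y*(rr*np.sin(a))+z*(-.065+bz+rz)); r.append((round((u-270)*4),round((v-370)*4+240)))
    print(name,rn,r)
```

```text
saddle rim [(344, 278), (295, 243), (199, 221), (104, 242), (55, 278)]
saddle mid [(329, 168), (285, 136), (199, 116), (114, 135), (70, 168)]
saddle base [(318, 90), (278, 59), (199, 41), (121, 59), (81, 89)]
tip rim [(349, 360), (298, 324), (199, 302), (100, 323), (49, 359)]
tip mid [(333, 237), (287, 204), (199, 184), (111, 204), (65, 237)]
tip base [(322, 151), (280, 120), (199, 101), (119, 119), (77, 150)]
```

Run:
```python
from h import *
o=get_obs();c=get_calibration("wrist");T=R.from_rotvec(o["orientation"]).as_matrix();P=o["tcp_pos"]
y=T[:,1];y=y/np.linalg.norm(y);x=np.cross(y,[0,0,1]);z=np.array([0,0,1.])
for name,bx,bz in [("saddle",.1125,-.0004),("tip",.119,.011),("rear",.095,.004)]:
  for rn,rz,rr in [("mid",-.1,.032),("base",-.126,.032)]:
    r=[]
    for a in np.radians([-90,-60,-30,0,30]):
        u,v=proj(c,P+x*(bx+rr*np.cos(a))+y*(rr*np.sin(a))+z*(-.065+bz+rz)); r.append((round((u-270)*4),round((v-370)*4+240)))
    print(name,rn,r)
print(o["tcp_pos"][2])
```

```text
saddle mid [(34, 259), (58, 327), (119, 375), (199, 393), (279, 375)]
saddle base [(47, 174), (69, 238), (125, 284), (199, 300), (273, 284)]
tip mid [(28, 329), (53, 398), (116, 447), (199, 465), (282, 448)]
tip base [(43, 236), (66, 301), (123, 347), (199, 364), (275, 348)]
rear mid [(28, 196), (53, 268), (116, 319), (199, 337), (282, 319)]
rear base [(43, 115), (66, 182), (123, 229), (199, 246), (275, 229)]
0.30788797902457327
```

{"api": "jog_arm", "payload": {
  "plan": [
    [[0,0,0.1],0],
    [[0,0,0.15],0],
    [[0,0,0.15],0],
    [[0,0,0.15],0],
    [[0,0,0.15],0],
    [[0,0,0.1],0],
    [[0,0,0],0]
  ]
}}

```text
clock: 12.65
tcp_pos: [0.4765, 0.0747, 0.3161]
orientation: [-0.276, 3.129, 0.0]
contact_force: [0.1, -0.3, -2.5]
grip_width: 0.0203
```

```bash
cat > m.py <<'E'
from h import *
import sys
f=grab_frame("wrist");np.save(sys.argv[2]+".npy",f);b=np.load(sys.argv[1]+".npy")
print("diff",np.abs(f[375:415,283:358].astype(int)-b[375:415,283:358]).mean())
F=[];M=[]
for i in range(10): grab_frame("wrist");o=get_obs();F.append(o["contact_force"]);M.append(o["moment"])
print(o["tcp_pos"],np.mean(F,0),np.mean(M,0),o["clock"])
for x0 in (284,345):
  T=b[385:410,x0:x0+14]
  r=cv2.matchTemplate(f[370:425,x0-3:x0+17],T,cv2.TM_CCOEFF_NORMED);_,s,_,l=cv2.minMaxLoc(r);print(s,l[0]-3,l[1]-15)
E
python3 m.py wl2 wl3
```

```text
diff 6.186222222222222
[0.47643733 0.07462415 0.31588655] [ 0.23007851 -0.06611175 -2.36663356] [-0.04521893  0.16419396 -0.01784147] 13.2
0.8878708481788635 0 0
0.8941325545310974 0 0
```

{"api": "jog_arm", "payload": {
  "plan": [
    [[0,0,0.1],0],
    [[0,0,0.15],0],
    [[0,0,0.15],0],
    [[0,0,0.15],0],
    [[0,0,0.15],0],
    [[0,0,0.1],0],
    [[0,0,0],0]
  ]
}}

```text
clock: 13.9
tcp_pos: [0.4765, 0.0746, 0.3241]
orientation: [-0.276, 3.129, 0.0]
contact_force: [-0.2, 0.1, -2.4]
grip_width: 0.0205
```

```bash
python3 m.py wl3 wl4
```

```text
diff 3.6486666666666667
[0.47643549 0.07461983 0.32390208] [-0.00560865 -0.33945692 -2.19235189] [-0.0399589   0.14287576 -0.00227509] 14.45
0.9465827345848083 0 0
0.9725267291069031 0 0
```

{"api": "jog_arm", "payload": {
  "plan": [
    [[0,0,0.1],0],
    [[0,0,0.1],0],
    [[0,0,0.1],0],
    [[0,0,0.1],0],
    [[0,0,0.1],0],
    [[0,0,0.1],0],
    [[0,0,0.1],0],
    [[0,0,0.1],0],
    [[0,0,0.05],0],
    [[0,0,0],0]
  ]
}}

```text
clock: 15.45
tcp_pos: [0.4765, 0.0746, 0.3325]
orientation: [-0.276, 3.129, 0.0]
contact_force: [-0.1, -0.4, -2.3]
grip_width: 0.0201
```

```bash
python3 m.py wl4 wl5
```

```text
diff 3.5285555555555557
[0.47644091 0.07458368 0.33239571] [ 0.08299489  0.07290602 -2.35438425] [-0.04867645  0.17703087  0.00234609] 16.0
0.9653465151786804 0 0
0.9480260610580444 0 0
```

{"api": "jog_arm", "payload": {
  "plan": [
    [[-0.1,-0.02,0],0],
    [[-0.2,-0.035,0],0],
    [[-0.2,-0.035,0],0],
    [[-0.2,-0.035,0],0],
    [[-0.1,-0.02,0],0],
    [[0,0,0],0]
  ]
}}

```text
clock: 16.6
tcp_pos: [0.4682, 0.0731, 0.3324]
orientation: [0.277, -3.129, -0.0]
contact_force: [0.1, -0.4, -3.4]
grip_width: 0.0201
```

```bash
python3 m.py wl5 wl6
```

```text
diff 10.697333333333333
[0.46844101 0.07316117 0.33238667] [ 0.23561945 -0.01182657 -2.60823495] [-0.03537418  0.1668945   0.01481233] 17.15
0.8988803029060364 0 -2
0.8795010447502136 0 -2
```

{"api": "jog_arm", "payload": {
  "plan": [
    [[-0.1,-0.02,0],0],
    [[-0.2,-0.035,0],0],
    [[-0.2,-0.035,0],0],
    [[-0.2,-0.035,0],0],
    [[-0.1,-0.02,0],0],
    [[0,0,0],0]
  ]
}}

```text
clock: 17.75
tcp_pos: [0.4603, 0.0717, 0.3324]
orientation: [0.276, -3.129, -0.0]
contact_force: [-0.1, 0.2, -2.2]
grip_width: 0.0204
```

```bash
python3 m.py wl5 wl7
python3 - <<'E'
from h import *
s=grab_frame("side");t=grab_frame("top");f=np.load("wl7.npy")
o=np.zeros((600,800,3),np.uint8)
o[:300,:400]=cv2.resize(s[170:290,300:460],(400,300));o[:300,400:]=cv2.resize(t[140:215,320:420],(400,300));k=lambda w:cv2.resize(w[370:430,270:370],(400,240),interpolation=cv2.INTER_CUBIC)
o[300:540,:400]=k(np.load("wl5.npy"));o[300:540,400:]=k(f);save("u1.png",o)
E
```

```text
diff 10.237333333333334
[0.46044207 0.07172431 0.33239079] [-0.00534898  0.04491855 -2.25231505] [-0.04416628  0.1500951   0.01050823] 18.3
0.8556053638458252 0 -1
0.8626058101654053 0 -1
```

View pics/u1.png

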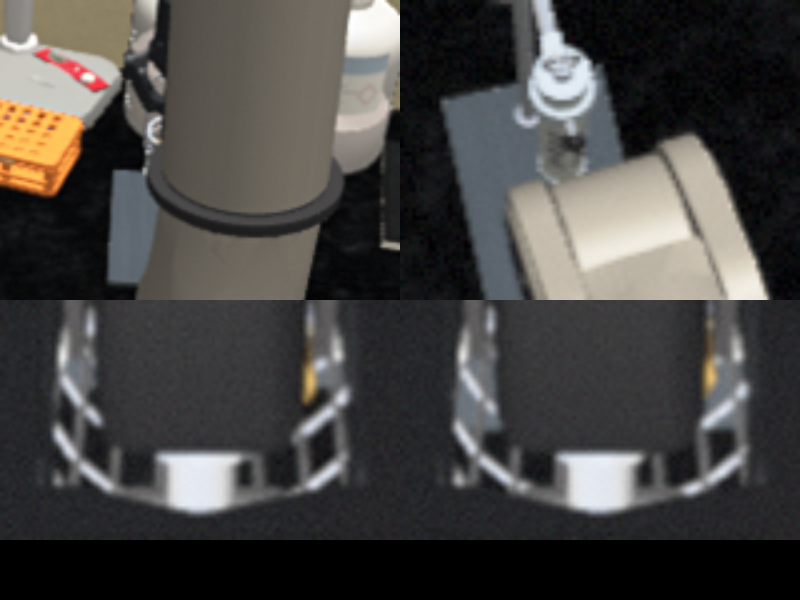

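{"api": "jog_arm", "payload": {
  "plan": [
    [[-0.15,-0.03,0],0],
    [[-0.25,-0.04,0],0],
    [[-0.3,-0.05,0],0],
    [[-0.3,-0.05,0],0],
    [[-0.3,-0.05,0],0],
    [[-0.3,-0.05,0],0],
    [[-0.3,-0.05,0],0],
    [[-0.25,-0.05,0],0],
    [[-0.1,-0.02,0],0],
    [[0,0,0],0],
    [[0,0,0],0]
  ]
}}

```text
clock: 19.5
tcp_pos: [0.438, 0.0679, 0.3325]
orientation: [-0.277, 3.129, 0.0]
contact_force: [-0.7, -0.4, -2.1]
grip_width: 0.02
```

```bash
python3 m.py wl5 wl8
```

```text
diff 13.772222222222222
[0.43793848 0.06780251 0.33239607] [-0.02630406  0.13727196 -2.10147281] [-0.01876945  0.15242737 -0.00222956] 20.05
0.7768605947494507 0 0
0.7595227956771851 0 0
```

{"api": "jog_arm", "payload": {
  "plan": [
    [[0.1,-0.3,0],0],
    [[0.15,-0.6,0],0],
    [[0.2,-1.0,0],0],
    [[0.25,-1.3,0],0],
    [[0.25,-1.6,0],0],
    [[0.25,-2.0,0],0],
    [[0,-2.0,0],0],
    [[-0.2,-2.0,0],0],
    [[-0.2,-2.0,0],0],
    [[-0.3,-2.0,0],0],
    [[-0.3,-2.0,0],0],
    [[-0.3,-2.0,0],0]
  ]
}}

```text
clock: 21.25
tcp_pos: [0.4365, -0.122, 0.3325]
orientation: [-0.275, 3.129, -0.0]
contact_force: [-0.1, 0.4, -2.8]
grip_width: 0.0202
```

{"api": "jog_arm", "payload": {
  "plan": [
    [[-0.4,-2.0,0],0],
    [[-0.4,-2.0,0],0],
    [[-0.4,-2.0,0],0],
    [[-0.4,-2.0,0],0],
    [[-0.3,-1.8,0],0],
    [[-0.2,-1.4,0],0],
    [[-0.2,-1.0,0],0],
    [[-0.1,-0.6,0],0],
    [[0,-0.3,0],0],
    [[0,0,0],0],
    [[0,0,0],0]
  ]
}}

```text
clock: 22.35
tcp_pos: [0.4131, -0.2506, 0.3324]
orientation: [0.278, -3.129, -0.0]
contact_force: [-0.9, -0.3, -2.6]
grip_width: 0.0202
```

```bash
cat > look.py <<'E'
from h import *
import sys
o=get_obs();print(o["tcp_pos"],o["contact_force"])
T=R.from_rotvec(o["orientation"]).as_matrix();y=T[:,1]/np.linalg.norm(T[:,1]);x=np.cross(y,[0,0,1])
cs=get_calibration("side");ct=get_calibration("top");s=grab_frame("side");t=grab_frame("top");np.savez(sys.argv[1],s=s,t=t)
b=o["tcp_pos"]+x*.1125+[0,0,-.0654];print("bail mid",b,"foot pred",b-[0,0,.128])
print("proj foot side",proj(cs,b-[0,0,.128]),"bailtop",proj(cs,b+[0,0,.006]),"dish side",proj(cs,(.521,-.228,.004)))
out=np.zeros((600,800,3),np.uint8)
out[:600,:400]=cv2.resize(s[200:350,420:520],(400,600),interpolation=cv2.INTER_CUBIC);out[:400,400:]=cv2.resize(t[165:265,420:520],(400,400),interpolation=cv2.INTER_CUBIC)
save(sys.argv[1]+".png",out)
E
python3 look.py d1
```

```text
[ 0.41313707 -0.25063994  0.33235152] [-0.87078893 -0.34792093 -2.58255181]
bail mid [ 0.52387735 -0.23081978  0.26695152] foot pred [ 0.52387735 -0.23081978  0.13895152]
proj foot side (np.float64(488.08084949303867), np.float64(270.5175210485865)) bailtop (np.float64(499.6330295463566), np.float64(228.82207233978426)) dish side (np.float64(476.44389628385136), np.float64(308.3850713911248))
```

View pics/d1.png

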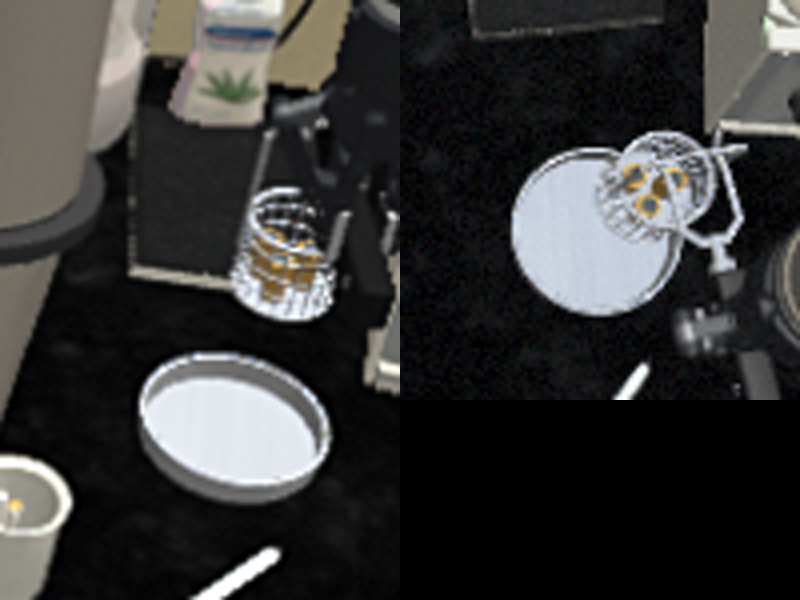

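Run:
```python
from h import *
cs=get_calibration("side");ct=get_calibration("top")
print("dish top",onz(ct,468.9,223.1,.02),"side",onz(cs,479.3,307,.004),"tri",tri(ct,(468.9,223.1),cs,(479.3,307)))
print("foot side",onz(cs,491.2,272,.139))
for p in [(.524,-.231,.139)]: print(proj(ct,p))
```

```text
dish top [ 0.51914501 -0.22964002  0.02      ] side [ 0.52871037 -0.23556308  0.004     ] tri (array([ 0.5209459 , -0.23320785,  0.01061126]), np.float64(0.002425687324648502))
foot side [ 0.52000939 -0.23889784  0.139     ]
(np.float64(479.3476520393284), np.float64(213.55974447405134))
```

{"api": "jog_arm", "payload": {
  "plan": [
    [[0,0,-0.5],0],
    [[0,0,-1],0],
    [[0,0,-1.5],0],
    [[0,0,-1.5],0],
    [[0,0,-1.5],0],
    [[0,0,-1.5],0],
    [[0,0,-1.5],0],
    [[0,0,-1],0],
    [[0,0,-1],0],
    [[0,0,-0.5],0],
    [[0,0,-0.4],0],
    [[0,0,-0.2],0]
  ]
}}

```text
clock: 23.65
tcp_pos: [0.4131, -0.2512, 0.2113]
orientation: [-0.276, 3.129, -0.0]
contact_force: [-0.2, 0.1, -3.1]
grip_width: 0.0204
```

{"api": "jog_arm", "payload": {
  "plan": [
    [[0,0,-0.1],0],
    [[0,0,-0.1],0],
    [[0,0,-0.1],0],
    [[0,0,-0.1],0],
    [[0,0,-0.1],0],
    [[0,0,-0.1],0],
    [[0,0,-0.1],0],
    [[0,0,-0.1],0],
    [[0,0,-0.1],0],
    [[0,0,-0.1],0],
    [[0,0,-0.1],0],
    [[0,0,-0.1],0]
  ]
}}

```text
clock: 24.85
tcp_pos: [0.413, -0.2512, 0.1993]
orientation: [-0.276, 3.129, -0.0]
contact_force: [-0.8, 0.1, -1.9]
grip_width: 0.0202
```

```bash
python3 m.py wl5 wl9
```

```text
diff 26.825333333333333
[ 0.41296814 -0.25119597  0.19945518] [-0.12562131  0.18680216 -2.10832768] [-0.01161809  0.15802022 -0.01080302] 25.4
0.6344454288482666 1 7
0.5584456324577332 1 15
```

{"api": "jog_arm", "payload": {
  "plan": [
    [[0,0,-0.1],0],
    [[0,0,-0.1],0],
    [[0,0,-0.1],0],
    [[0,0,-0.1],0],
    [[0,0,-0.1],0],
    [[0,0,-0.1],0],
    [[0,0,-0.1],0],
    [[0,0,-0.1],0]
  ]
}}

```text
clock: 26.2
tcp_pos: [0.413, -0.2512, 0.1914]
orientation: [-0.276, 3.129, -0.0]
contact_force: [-0.7, -0.6, -0.9]
grip_width: 0.0202
```

```bash
python3 m.py wl9 wl10
```

```text
diff 13.565777777777777
[ 0.41295999 -0.25119128  0.1914391 ] [ 0.11732225 -0.12920699 -0.60259128] [-0.00631211  0.00608246  0.00228675] 26.75
0.9093220829963684 0 4
0.8802133202552795 0 4
```

{"api": "jog_arm", "payload": {
  "plan": [
    [[0,0,-0.2],0],
    [[0,0,-0.4],0],
    [[0,0,-0.4],0],
    [[0,0,-0.2],0],
    [[0,0,0],0],
    [[-0.2,-0.035,0],0],
    [[-0.4,-0.07,0],0],
    [[-0.5,-0.09,0],0],
    [[-0.5,-0.09,0],0],
    [[-0.4,-0.07,0],0],
    [[0,0,0],0]
  ]
}}

```text
clock: 27.85
tcp_pos: [0.3921, -0.2549, 0.1794]
orientation: [0.275, -3.129, -0.0]
contact_force: [0.4, -0.6, -1.3]
grip_width: 0.0203
```

```bash
python3 look.py d2
```

```text
[ 0.39210971 -0.2549204   0.17943237] [ 0.40678328 -0.63942803 -1.26080438]
bail mid [ 0.50288672 -0.23530654  0.11403237] foot pred [ 0.50288672 -0.23530654 -0.01396763]
proj foot side (np.float64(477.5432926012843), np.float64(318.07796195724563)) bailtop (np.float64(488.1275561487316), np.float64(281.484249989186)) dish side (np.float64(476.44389628385136), np.float64(308.3850713911248))
```

View pics/d2.png

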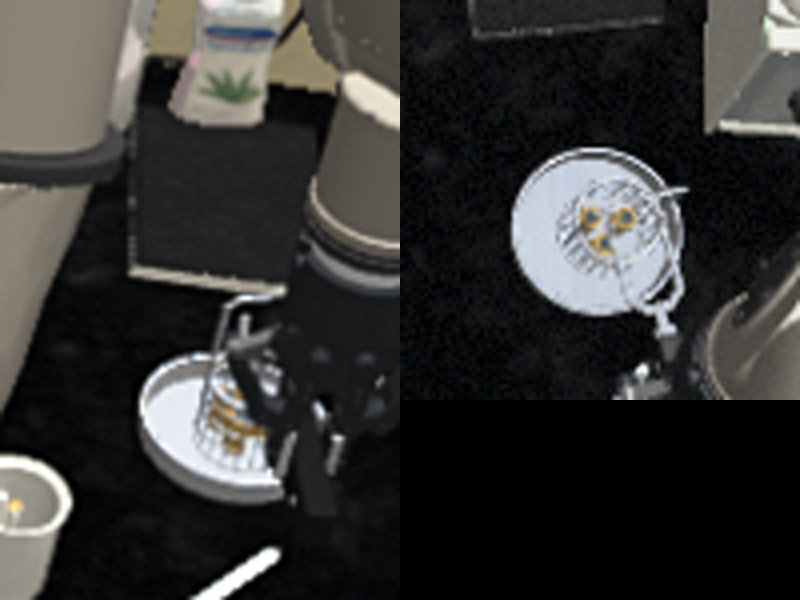

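{"api": "jog_arm", "payload": {
  "plan": [
    [[-0.3,-0.05,0],0],
    [[-0.5,-0.09,0],0],
    [[-0.6,-0.1,0],0],
    [[-0.6,-0.1,0],0],
    [[-0.6,-0.1,0],0],
    [[-0.6,-0.1,0],0],
    [[-0.5,-0.09,0],0],
    [[-0.1,0,0.5],0],
    [[0,0,1.5],0],
    [[0,0,2],0],
    [[0,0,1.5],0],
    [[0,0,0],0]
  ]
}}

```text
clock: 29.15
tcp_pos: [0.3561, -0.2617, 0.2363]
orientation: [-0.276, 3.125, -0.003]
contact_force: [0.6, 1.0, -0.7]
grip_width: 0.0202
```

{"api": "jog_arm", "payload": {
  "plan": [
    [[1,2,0],0],
    [[1.5,3,0],0],
    [[1.7,3.3,0],0],
    [[1.7,3.3,0],0],
    [[1.7,3.3,0],0],
    [[1.7,3.3,0],0],
    [[1.3,3,0],0],
    [[0,3.5,0],0],
    [[0,3.5,0],0],
    [[0,3.5,0],-0.02],
    [[-0.2,3.5,0],-0.02],
    [[-0.3,3.5,0],-0.02]
  ]
}}

```text
clock: 30.35
tcp_pos: [0.4555, 0.1274, 0.2337]
orientation: [0.181, -3.136, 0.0]
contact_force: [0.6, -0.3, -1.1]
grip_width: 0.0204
```

{"api": "jog_arm", "payload": {
  "plan": [
    [[-0.4,3.5,0],-0.02],
    [[-0.4,3.5,0],-0.02],
    [[-0.4,3.5,0],-0.02],
    [[-0.4,3.5,0],-0.02],
    [[-0.4,2.6,0],-0.02],
    [[-0.3,1.5,0],-0.018],
    [[0,0.7,0],0],
    [[0,0,0],0],
    [[0,0,0],0]
  ]
}}

```text
clock: 31.25
tcp_pos: [0.4332, 0.3127, 0.234]
orientation: [-0.004, -3.141, 0.002]
contact_force: [-0.2, -0.9, -1.9]
grip_width: 0.0207
```

{"api": "jog_arm", "payload": {
  "plan": [
    [[0,0,-1],0],
    [[0,0,-2.5],0],
    [[0,0,-3],0],
    [[0,0,-3],0],
    [[0,0,-2.5],0],
    [[0,0,-1.5],0],
    [[0,0,-0.8],0],
    [[0,0,-0.5],0],
    [[0,0,-0.3],0],
    [[0,0,-0.2],0],
    [[0,0,-0.1],0],
    [[0,0,0],0]
  ]
}}

```text
clock: 32.45
tcp_pos: [0.4331, 0.3142, 0.0808]
orientation: [0.003, 3.141, 0.001]
contact_force: [0.3, 0.1, -0.5]
grip_width: 0.0205
```

{"api": "jog_arm", "payload": {
  "plan": [
    [[0,0,0],0],
    [[0,0,0],0],
    [[0,0,0],0],
    [[0,0,0],0]
  ],
  "hand": 3.2,
  "grip_force": 20
}}

```text
clock: 32.85
tcp_pos: [0.433, 0.314, 0.0805]
orientation: [0.003, 3.141, 0.0]
contact_force: [0.2, 0.6, 0.4]
grip_width: 0.0317
```

{"api": "jog_arm", "payload": {
  "plan": [
    [[0,0,0],0],
    [[0,0,0],0],
    [[0,0,0],0],
    [[0,0,0],0],
    [[0,0,0],0],
    [[0,0,0.5],0],
    [[0,0,1.5],0],
    [[0,0,3],0],
    [[0,0,4],0],
    [[0,0,4],0],
    [[0,0,4],0]
  ],
  "hand": 6
}}

```text
clock: 33.95
tcp_pos: [0.4327, 0.3137, 0.2523]
orientation: [0.003, 3.142, 0.0]
contact_force: [0.9, 0.5, 0.3]
grip_width: 0.0598
```

{"api": "jog_arm", "payload": {
  "plan": [
    [[0,4,0],0],
    [[0,4,0],0],
    [[0,4,0],0],
    [[-1,4,0],0],
    [[-1,4,0],0],
    [[-1,4,0],0],
    [[-1,3,0],0],
    [[0,0,0],0],
    [[0,0,0],0]
  ]
}}

```text
clock: 34.85
tcp_pos: [0.3923, 0.5842, 0.2501]
orientation: [-0.001, -3.141, 0.001]
contact_force: [0.4, -0.9, -0.5]
grip_width: 0.0601
```

Run:
```python
from h import *
s=grab_frame("side");t=grab_frame("top");np.savez("e1",s=s,t=t)
o=np.zeros((600,800,3),np.uint8)
o[:300,:400]=cv2.resize(s[230:350,420:580],(400,300),interpolation=cv2.INTER_CUBIC);o[:300,400:]=cv2.resize(t[180:270,420:540],(400,300),interpolation=cv2.INTER_CUBIC)
o[300:,:]=cv2.resize(t[150:300,220:420],(800,600),interpolation=cv2.INTER_CUBIC)[200:500];save("e1.png",o)
```

```text
(no output)
```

View pics/e1.png

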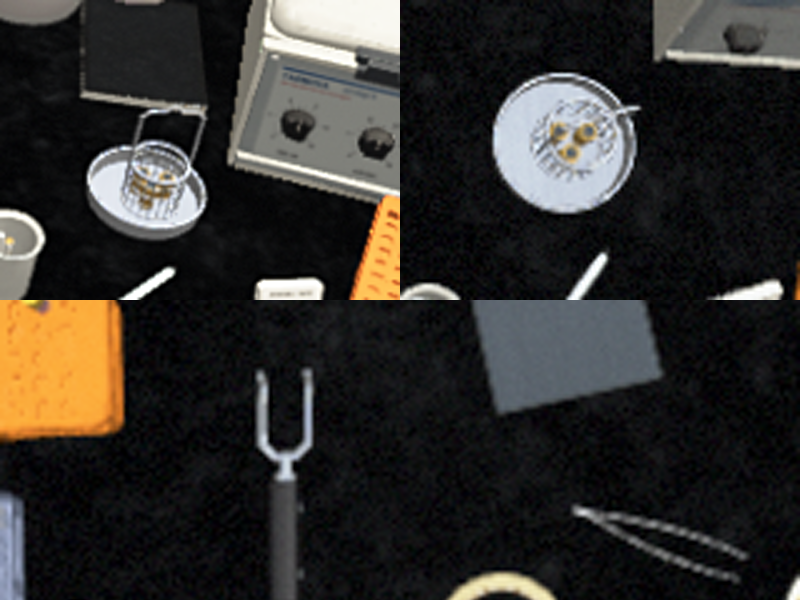

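The basket is upright inside the dish (side view, around (482,305)). The fork lies flat near its old place (top view, around (292,270)), and the arm is clear.

```bash
python3 -c "
from bench import *
print(hand_in())"
```

```text
the job is handed in; nothing more can be done
None
```

The job is done and handed in at about 35 s of the 70 s. I gripped the larger fork, took the basket by its bail, lifted it off the balance hook and stood it in the round steel dish. I then laid the fork flat close to where it started.

- **Last checks:** the final side and top pictures show the basket upright inside the dish, the fork flat on the desk well away from it, and the gripper clear of everything. After I set the basket down, the wrist load fell from about 2.1 N to 0.6 N, so its weight was off the fork.
- **Unhooking partly unseen:** the arm blocked the side and top cameras while I lifted the basket off the hook. I judged that step from the force levelling off at about 2.3 N and from the basket staying nearly still in the wrist camera.
- **Early uneven contact:** at the start of the lift, the force and wrist-camera readings suggest the bail first touched the tips or slope of the tines and then settled into the saddles.
- **Small disagreement:** where the basket hung over the dish differed by about 8 mm between the side picture and the arm's own position, within the 25 mm of room in the dish.

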